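# Clamp the end cap of a sonde battery pack with its draw latch

### The arm

A 7-joint arm with a two-finger parallel gripper is mounted at the origin on the work surface. World frame = base frame: x ahead of the robot, y to its left, z up, the work surface at z = 0. Lengths are in mm, angles in rad, forces in N, time in s.
With the tool pointing down it reaches from about 400 to 875 mm from the base axis. Payload 4.4 kg.
Tool frame: the origin (TCP) lies at the very end of the fingers, on their centre line; the grasp point (between the pads) lies 19 mm behind it; y points along the fingers, z is the direction in which the jaws open and shut, and the axes are right-handed (so a half turn about y gives the same grasp; the last joint's range is limited). The gripper opens to 85 mm and grips with 20 to 120 N. Pads are 22 mm wide; open, the fingers measure 114 mm over their backs; the gripper's body (76 mm by 85 mm) begins 54 mm behind the grasp point. The pads swing forward as they close: fully open they stand 13 mm farther back than shut.
Start: joints at [1.272, 0.628, 0.038, 1.517, -0.027, 0.996, -0.02], TCP at [149.984, -632.473, 231.313] pointing down, gripper open.
Joint ranges: [-3.06, 3.06], [-0.37, 2.12], [-1.25, 1.32], [0.18, 2.47], [-1.1, 4.24], [0.23, 1.98], [-2.94, 2.94]. Speed limits (rad/s): [2.57, 2.57, 3.14, 3.14, 3.14, 3.14, 3.14].

### API

Orientations are given as [roll, pitch, yaw] about the fixed x, y, z axes, in that order (R = Rz(yaw) Ry(pitch) Rx(roll)).
In Python, from cell import * gives the robot as it stands.
- The arm moves only by the tool apply_moves, never from a script. Its argument "targets" is a list of rows, each a list of 6 numbers: the shift along the tool's x, y, z in units of 40 mm (1.0 is 40 mm), then the turn, a rotation vector about the tool's x, y, z in units of 8 degrees (1.0 is 8 degrees). A call has 1 to 12 rows; each row shifts and turns the commanded pose from where the row before left it, along the tool's axes as they then stand; what a row does not reach is not made up. A row lasts 1/8 s, in which the tool goes at most 62.5 mm and 10.7 degrees, less where a joint would pass 70% of its speed; a pose out of reach is approached as far as the arm can. A call is refused whole if a number of a shift passes 1 or a number of a turn 1, either way. A call with a gripper value outside its range is refused whole. "jaw" is the gripper command: -1 is shut, 1 is fully open, values between are in proportion, set as the call begins (left out, the last holds). The fingers move at their own pace and stop on an object; the grip force is fixed at half the most. Time passes only in rows, so rows that do not move let the fingers close. It gives the time, the measured TCP pose, the force and the opening at its end, in the units of the state.
- read_state(): the state, without advancing time (a new reading comes with each control period).
- get_image(name): name is "scene" or "side" or "wrist"; returns the picture (480x640x3 uint8, red, green, blue); there is no depth.
- calibration(name): a dict with "fx", "fy", "cx", "cy" (pixels), "world_from_camera" (4x4, takes a point from camera to world coordinates). Camera axes: x right, y down, z forward; pixel columns grow to the right and rows downward; lengths in mm; the calibration is good to about 2 mm. A picture is of the moment at which its call begins: read the wrist's pose just before it. calibration takes no time and is no camera call; for the wrist camera it gives the pose at the moment of the call.
- finish_job(): hands the job in, once; it reports no verdict.
The state is a dict: "clock": time; "qpos": joint angles; "qd": joint speeds; "tau": joint torques, N m; "eef_pos": TCP position; "tool_rot": TCP orientation; "force": force on the tool from outside, world axes, zero at the start; "torque": the same for the moment, N m; "width": finger opening in mm.
Only numpy, scipy, OpenCV 4.12 (cv2) and the standard library are available. Lean on these libraries where they do the work, as an engineer would, in place of code of your own. Each camera call takes 0.05 s, during which the arm holds its last target. There are 200 camera calls.

### The job

The battery pack with the yellow latch lever still has its end cap standing slightly open. Swing that latch's wire loop over so that its bar drops behind the hook on the end cap, then push the yellow lever over, past its dead point, until it lies flat and holds the cap drawn in. Leave the latch of the other pack, the one with the red lever, as it is.

Things in the scene. Friction and masses are not known exactly. Their poses are not given: they have to be found in the camera images.
- yellow_pivot (a point): Draw latch pivot on the black battery pack with the yellow lever. Pack fixed, 230 mm long (x), 90 wide, flat top 55 above the bench; its twin has a red lever. Point: middle of the lever's hinge axis, 24 mm above the pack's top, on its middle line. x: level, from pivot to the end cap with the hook, which is about 80 mm off; y: hinge axis; z: up.
- yellow_lever_tip (a point): Middle of the rounded end of the yellow lever (10 mm thick there), 58 mm from the pivot. The lever is 63 mm long, 26 wide, 6 thick, its middle 3 mm off the line through the pivot (on top when flat, where its upper face is 6 mm and the end 8 mm above the pivot). At the start it leans over towards the end cap, its end 47 to 55 mm above the pivot.
- yellow_lever (a joint): Yellow lever, rad: 0 = flat on the pack, pointing to -x of yellow_pivot (clamped); pi/2 upright; 1.9 to 2.15 at the start, leaning to the cap. Unloaded it stays where left. The wire loop hangs on a pin on it 17 mm from the pivot; laying it flat draws the loop about 16 mm back. Loaded it takes about 3 N at its end; dead point near 0.55, below that it pulls itself down to 0.
- yellow_bar (a point): Middle of the yellow bar (8 mm thick, 49 long, parallel to the hinge axis) ending the latch's wire loop: two 4 mm wires 44 mm apart, 95 mm from bar to pin, the lever passes between. At the start it stands up, leaning away from the cap, bar 110 to 125 mm above the pack's top. Hinge free: pushed past upright towards the cap it falls in about 1 s, behind the hook if the lever is still raised.
- yellow_keeper (a point): Hook (keeper) on the end cap's top, on the pack's middle line: dark steel post 28 mm wide, 20.5 high above the pack's top, with a 2.5 mm lip overhanging its far side (+x). Point: where the bar's middle lies once hooked, against the post's far face, on the 3 mm steel seat, 7 mm above the pack's top. Axes as yellow_pivot. Moves with the cap.
- yellow_cap (a joint): Gap of the yellow pack's end cap, m: 0.008 at the start (held open by its springy gasket, about 4 N), about 0.004 when clamped (about 15 N). It springs out again unless the latch holds it.
- red_lever (a joint): The other pack's red lever, same meaning in rad; raised at the start. Leave alone.
- red_bar (a point): Middle of the red bar on the other pack's wire loop. Leave alone.

How it is judged (in metres and radians):
On the way, in this order (a step that is already met when the one before it is completed fails the run):
1. the yellow loop's bar is down behind the hook (z of yellow_bar in the frame of yellow_keeper between -0.01 and 0.007 m and x of yellow_bar in the frame of yellow_keeper between -0.004 and 0.025 m and value of joint yellow_lever above 0.6 rad), for 0.2 s.
2. the yellow lever lies flat with the cap drawn in (value of joint yellow_lever below 0.15 rad and value of joint yellow_cap below 0.0055 m), for 0.2 s.
At the end, for the whole second after the job is handed in: The yellow loop's bar is behind and under the hook (its middle at most 7 mm higher than the hooked place), the yellow lever lies flat (within 0.15 rad of 0) and at rest, the yellow pack's cap gap is under 5.5 mm, and the red latch is as it was (lever above 1.7 rad, bar within 30 mm of its start) (all of step 2 and z of yellow_bar in the frame of yellow_keeper between -0.01 and 0.007 m and x of yellow_bar in the frame of yellow_keeper between -0.004 and 0.025 m and velocity of joint yellow_lever below 0.1 rad/s and value of joint red_lever above 1.7 rad and distance of red_bar from where it was at the start of the episode below 0.03 m); the robot touches nothing.
It fails at once if the red latch is disturbed (distance of red_bar from where it was at the start of the episode above 0.04 m or value of joint red_lever below 1.6 rad).
It also fails if it takes over 38 s, if anything falls off the work surface, if the arm or the gripper's body presses on something with over 40 N, if the wrist force passes 120 N, or if a joint passes its speed limit or range.

## Working session

There is one attempt and no reset: what is moved stays moved. The work goes in short steps, Python scripts to look and compute and a tool call to move; the robot and the scene stay as the last step left them, time stands still between calls to the robot, and variables do not carry over. Pictures are saved under pics/ and viewed, about 8 in all and at most 12, crops included, and the job is handed in when it is done.

Besides the shell and the picture viewer there is one more tool, called after "Emit:" by a JSON object that holds its "method" and its "body". apply_moves: Moves the arm, as the interface text tells. Its arguments: {"type":"object","properties":{"targets":{"type":"array"},"jaw":{"type":"number"}},"required":["targets"]}

```bash
ls; mkdir -p pics; python3 - <<'E'
from cell import *
import cv2,json
s=read_state();print({k:s[k] for k in("clock","eef_pos","tool_rot","force","width")})
for n in("scene","side","wrist"):
    c=calibration(n);print(n,{k:(v if not hasattr(v,'tolist') else v.tolist()) for k,v in c.items()})
    im=get_image(n);cv2.imwrite(f"pics/{n}0.png",im[:,:,::-1])
E
```

```text
pics
{'clock': 0.0, 'eef_pos': array([ 149.82753755, -631.84556524,  230.3989037 ]), 'tool_rot': array([-1.57270385e+00, -3.13298346e-07, -2.90882390e+00]), 'force': array([-0.66186747,  0.41665741, -0.14723291]), 'width': 85.3999017050883}
scene {'fx': 584.8297412698266, 'fy': 584.8297412698266, 'cx': 318.61763597592216, 'cy': 245.13013050593, 'world_from_camera': [[-0.4592326014273409, 0.7121168518381722, -0.5310320207994692, 1005.2521035219224], [0.888174522015154, 0.37875513651459497, -0.26017410518143996, 215.10508923871197], [0.015856740819903656, -0.5911295423948132, -0.80642075114587, 751.4259186112043], [0.0, 0.0, 0.0, 1.0]]}
side {'fx': 509.1319020675216, 'fy': 509.1319020675216, 'cx': 317.5275252859655, 'cy': 229.47511560763712, 'world_from_camera': [[0.9930285459836736, -0.08053371556338587, 0.08607338449896305, 493.64536989618443], [-0.11747735534112701, -0.6163089464018556, 0.7786927208900111, -601.9795086308258], [-0.009663221181637446, -0.7833757739696767, -0.6214732648423457, 542.8144926263801], [0.0, 0.0, 0.0, 1.0]]}
wrist {'fx': 357.5920068928086, 'fy': 357.5920068928086, 'cx': 318.64328095462804, 'cy': 232.12179826532272, 'world_from_camera': [[0.22985979339847445, -0.9281520913368994, -0.29274249900850996, 224.88696099561054], [-0.9732235715013564, -0.21939876747520456, -0.06855698873566936, -614.7879451494655], [-0.0005960309993065636, 0.30066239568209724, -0.9537304485910821, 372.62588809410033], [0.0, 0.0, 0.0, 1.0]]}
```

View pics/scene0.png

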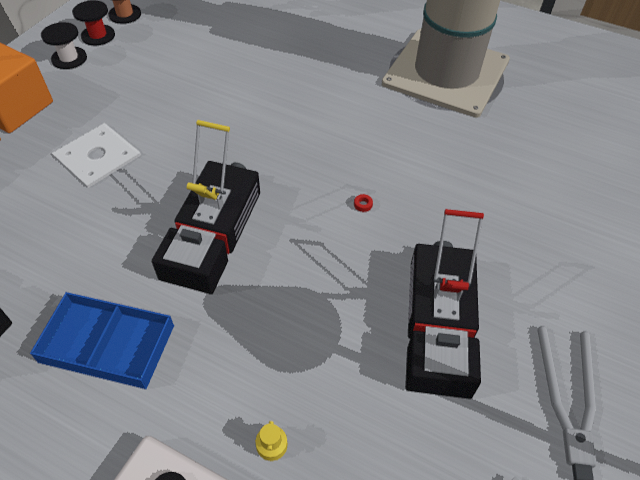

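View pics/side0.png

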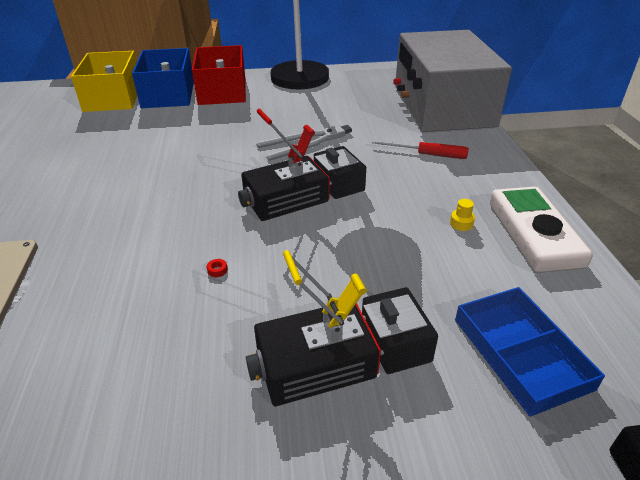

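```bash
cat > h.py <<'E'
import numpy as np,cv2
from cell import *
def ray(c,p):
    T=np.array(c["world_from_camera"]);d=T[:3,:3]@[(p[0]-c["cx"])/c["fx"],(p[1]-c["cy"])/c["fy"],1]
    return T[:3,3],d/np.linalg.norm(d)
def onz(c,p,z):
    o,d=ray(c,p);return o+d*(z-o[2])/d[2]
def tri(c1,p1,c2,p2):
    o1,d1=ray(c1,p1);o2,d2=ray(c2,p2)
    t=np.linalg.lstsq(np.c_[d1,-d2],o2-o1,rcond=None)[0];a=o1+t[0]*d1;b=o2+t[1]*d2
    return (a+b)/2,np.linalg.norm(a-b)
def proj(c,X):
    v=np.linalg.inv(np.array(c["world_from_camera"]))@np.r_[X,1];return v[:2]/v[2]*[c["fx"],c["fy"]]+[c["cx"],c["cy"]]
def yellow(im):
    return cv2.inRange(cv2.cvtColor(im,cv2.COLOR_RGB2HSV),(22,120,60),(34,255,255))
E
python3 - <<'E'
from h import *
for n,(x,y,w,h) in {"scene":(140,110,130,190),"side":(240,240,210,170)}.items():
    im=cv2.imread(f"pics/{n}0.png")[:,:,::-1].copy();m=yellow(im)
    k,l,st,ce=cv2.connectedComponentsWithStats(m)
    for i in range(1,k):
        if st[i,4]>15 and x<ce[i][0]<x+w and y<ce[i][1]<y+h:
            pts=np.argwhere(l==i)[:,::-1].astype(np.float32);print(n,st[i],ce[i].round(1),cv2.boxPoints(cv2.minAreaRect(pts)).round(1).tolist())
    c=cv2.resize(im[y:y+h,x:x+w],None,fx=3,fy=3,interpolation=cv2.INTER_CUBIC);cv2.imwrite(f"pics/c_{n}.png",c[:,:,::-1])
a=cv2.imread("pics/c_scene.png");b=cv2.imread("pics/c_side.png")
# side by side within 800x600: scale
H=480;r=[cv2.resize(i,None,fx=H/570,fy=H/570) for i in (a,b)]
b2=cv2.copyMakeBorder(r[1],0,H-r[1].shape[0],0,0,cv2.BORDER_CONSTANT);cv2.imwrite("pics/c0.png",np.hstack([r[0],b2]));print(r[0].shape,H/190)
E
```

```text
scene [197 120  33  12 154] [212.7 125.4] [[196.1999969482422, 124.4000015258789], [197.3000030517578, 119.5999984741211], [229.5, 126.80000305175781], [228.39999389648438, 131.5]]
scene [187 183  32  16 273] [202.3 190.2] [[184.89999389648438, 190.3000030517578], [188.60000610351562, 179.1999969482422], [219.5, 189.5], [215.8000030517578, 200.60000610351562]]
side [283 250  19  35 265] [292.1 267.1] [[281.5, 251.39999389648438], [288.3999938964844, 248.60000610351562], [302.6000061035156, 282.5], [295.70001220703125, 285.3999938964844]]
side [326 273  41  48 791] [348.2 296.5] [[324.29998779296875, 304.20001220703125], [354.20001220703125, 271.5], [372.3999938964844, 288.1000061035156], [342.3999938964844, 320.79998779296875]]
side [322 309   6   5  22] [324.2 311.4] [[322.0, 309.0], [327.0, 309.0], [327.0, 313.0], [322.0, 313.0]]
side [328 318  12  10  68] [333.  322.6] [[326.0, 320.0], [336.5, 316.5], [339.0, 324.0], [328.5, 327.5]]
(480, 328, 3) 2.526315789473684
```

View pics/c0.png

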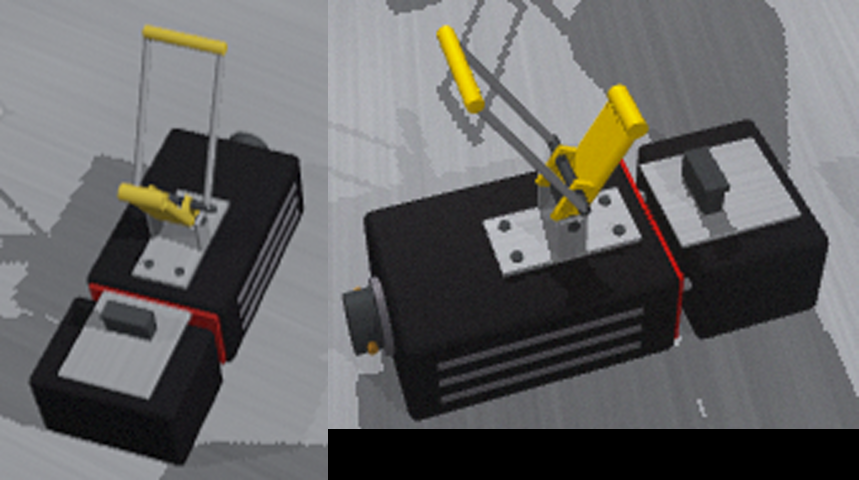

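```bash
python3 - <<'E'
from h import *
S=calibration("scene");D=calibration("side");k=480/190
s=lambda x,y:(140+x/k,110+y/k)
d=lambda x,y:(240+(x-328)/k,240+y/k)
P={"barC":((212.7,125.4),(292.1,267.1)),"bar-y":((228.9,129.1),(285,250.5)),"bar+y":((196.8,122),(299,283.5)),
"tip":(s(143,195),d(630,110)),"keepTop":(s(131,312),d(706,171)),
"plate":(s(152,264),d(515,258)),"plate2":(s(178,271),d(502,225)),"p3":(s(204,222),d(604,200)),"pinend":(s(0,0),d(0,0))}
for n,(a,b) in P.items():
    X,e=tri(S,a,D,b);print(n,X.round(1),round(e,1))
print("keepTop at z75.5",onz(S,s(131,312),75.5).round(1),onz(D,d(706,171),75.5).round(1))
# near top edge of the pack at z=55 : side view corners; red gasket corners
for n,p in {"packfarR":(382,193),"x":(368,212)}.items(): print(n,onz(D,d(*p),55).round(1))
for n,p in {"capTL":(638,150),"capTR":(752,121),"capBR":(828,240)}.items(): print(n,onz(D,d(*p),55).round(1))
for n,p in {"packTL":(168,130),"packTR":(298,157),"gaskL":(90,290),"gaskR":(218,318),"seat":(60,377),"seat2":(150,398)}.items(): print(n,onz(S,s(*p),55).round(1))
E
```

```text
barC [ 509.6 -201.9  175.8] 1.4
bar-y [ 504.8 -176.5  177.1] 1.0
bar+y [ 514.3 -226.5  175.2] 2.3
tip [ 586.5 -186.6  127.3] 2.8
keepTop [ 627.8 -177.6   71.8] 4.2
plate [ 548.6 -203.2   35. ] 37.4
plate2 [ 545.4 -184.4   37.2] 40.2
p3 [ 564.6 -181.4   73. ] 30.1
pinend [ 452.1 -296.6  238.1] 203.9
keepTop at z75.5 [ 627.8 -174.7   75.5] [ 628.4 -182.3   75.5]
packfarR [ 469.6 -158.    55. ]
x [ 462.3 -169.6   55. ]
capTL [ 602.7 -145.1   55. ]
capTR [ 666.7 -131.9   55. ]
capBR [ 682.4 -215.3   55. ]
packTL [ 481.8 -250.5   55. ]
packTR [ 462.5 -163.9   55. ]
gaskL [ 614.1 -217.4   55. ]
gaskR [ 596.1 -138.9   55. ]
seat [ 674.1 -195.4   55. ]
seat2 [ 662.1 -142.    55. ]
```

```bash
cat >> h.py <<'E'
from scipy.spatial.transform import Rotation as Ro
YAW=0.19;U=np.array([np.cos(YAW),np.sin(YAW),0]);V=np.array([-U[1],U[0],0]);P0=np.array([553.,-193.5,79.])
def W(x,y,z): return P0+x*U+y*V+np.array([0,0,z])   # pack frame -> world
def L(X): d=np.array(X)-P0;return np.array([d@U,d@V,d[2]]).round(1)
def plan(*ws):
    s=read_state();p=s["eef_pos"];R=Ro.from_euler("xyz",s["tool_rot"])
    G=Ro.from_euler("xyz",[-np.pi/2,0,YAW-np.pi])
    print("t",round(s["clock"],2),"TCP pack",L(p),"turn",((R.inv()*G).as_rotvec(degrees=True)/8).round(2),"F",s["force"].round(1))
    for w in ws:
        d=(G.inv().apply(w-p)/40).round(2);print("->",L(w),"units",d);p=w
E
python3 - <<'E'
from h import *
S=calibration("scene");D=calibration("side")
print(tri(S,(463,214),D,(265,117)))
print("bar",L((509.6,-201.9,175.8)),"tip",L((586.5,-186.6,127.3)),"keep",L((628,-178.5,75)))
plan(W(-85,0,150),W(-85,0,86),W(20,0,86))
E
```

```text
(array([493.8906281 , 168.87434841, 171.72501455]), np.float64(2.559456748181773))
bar [-44.2  -0.1  96.8] tip [34.2  0.4 48.3] keep [76.5  0.6 -4. ]
t 0.15 TCP pack [-478.7 -354.5  151.6] turn [ 0.01  0.31 -0.  ] F [-0.1 -0.3  0.3]
-> [-85.  -0. 150.] units [-9.84  0.04 -8.86]
-> [-85.  -0.  86.] units [ 0.   1.6 -0. ]
-> [20.  0. 86.] units [-2.62  0.   -0.  ]
```

Emit:
{"method": "apply_moves", "body": {"targets": [[0, 0, 0, 0, 0.3, 0], [-0.9, 0, -0.8, 0, 0, 0], [-0.9, 0, -0.8, 0, 0, 0], [-0.9, 0, -0.8, 0, 0, 0], [-0.9, 0, -0.8, 0, 0, 0], [-0.9, 0, -0.8, 0, 0, 0], [-0.9, 0, -0.8, 0, 0, 0], [-0.9, 0, -0.8, 0, 0, 0], [-0.9, 0, -0.8, 0, 0, 0], [-0.9, 0, -0.8, 0, 0, 0], [-0.9, 0, -0.8, 0, 0, 0], [-0.8, 0, -0.86, 0, 0, 0]], "jaw": -1}}

```text
clock: 1.65
eef_pos: [468.8, -208.9, 231.4]
tool_rot: [-1.57, 0.001, -2.952]
force: [0.2, -0.0, -0.2]
width: 0.1
```

```bash
python3 - <<'E'
from h import *
plan(W(-85,0,150),W(-85,0,86),W(20,0,86))
E
```

```text
t 1.65 TCP pack [-85.6   0.8 152.4] turn [-0. -0. -0.] F [ 0.2 -0.  -0.2]
-> [-85.  -0. 150.] units [-0.02  0.06  0.02]
-> [-85.  -0.  86.] units [ 0.   1.6 -0. ]
-> [20.  0. 86.] units [-2.62  0.   -0.  ]
```

Emit:
{"method": "apply_moves", "body": {"targets": [[0, 0.85, 0, 0, 0, 0], [0, 0.8, 0, 0, 0, 0], [0, 0, 0, 0, 0, 0], [-0.3, 0, 0, 0, 0, 0], [-0.2, 0, 0, 0, 0, 0], [-0.2, 0, 0, 0, 0, 0], [-0.2, 0, 0, 0, 0, 0], [-0.2, 0, 0, 0, 0, 0], [-0.2, 0, 0, 0, 0, 0], [-0.2, 0, 0, 0, 0, 0], [-0.2, 0, 0, 0, 0, 0], [0, 0, 0, 0, 0, 0]]}}

```text
clock: 3.15
eef_pos: [535.1, -196.9, 165.2]
tool_rot: [-1.571, 0.0, -2.95]
force: [0.1, 0.1, -0.3]
width: -0.1
```

```bash
python3 - <<'E'
from h import *
plan(W(20,0,86))
S=calibration("scene");D=calibration("side")
a=get_image("scene")[80:320,110:310];b=get_image("side")[180:420,200:460]
cv2.imwrite("pics/c1.png",cv2.resize(np.hstack([a,b])[:,:,::-1],None,fx=1.7,fy=1.7))
E
```

```text
t 3.15 TCP pack [-18.2   0.   86.2] turn [ 0.    0.01 -0.  ] F [ 0.1  0.1 -0.3]
-> [20.  0. 86.] units [-0.95  0.01  0.  ]
```

View pics/c1.png

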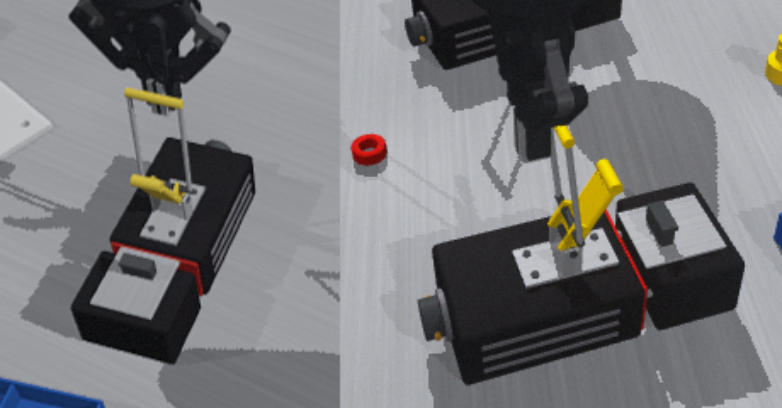

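The bar (side crop ~565,137) is nearly upright with the closed fingers right behind it, and the lever hasn't moved. I'll keep pushing.

Emit:
{"method": "apply_moves", "body": {"targets": [[-0.2, 0, 0, 0, 0, 0], [-0.2, 0, 0, 0, 0, 0], [-0.2, 0, 0, 0, 0, 0], [-0.2, 0, 0, 0, 0, 0], [-0.15, 0, 0, 0, 0, 0], [0, 0, 0, 0, 0, 0], [0, 0, 0, 0, 0, 0], [0, 0, 0, 0, 0, 0], [0, 0, 0, 0, 0, 0], [0, 0, 0, 0, 0, 0], [0, 0, 0, 0, 0, 0], [0, 0, 0, 0, 0, 0]]}}

```text
clock: 4.75
eef_pos: [571.7, -190.0, 165.3]
tool_rot: [-1.571, 0.0, -2.951]
force: [-0.1, 0.1, -0.0]
width: -0.3
```

```bash
python3 - <<'E'
from h import *
plan(W(20,0,86))
a=get_image("scene")[80:320,110:310];b=get_image("side")[180:420,200:460]
for n,i,o in(("scene",a,(110,80)),("side",b,(200,180))):
    k,l,st,ce=cv2.connectedComponentsWithStats(yellow(i))
    print(n,[(st[j].tolist(),(ce[j]+o).round(1).tolist()) for j in range(1,k) if st[j,4]>20])
cv2.imwrite("pics/c2.png",cv2.resize(np.hstack([a,b])[:,:,::-1],None,fx=1.7,fy=1.7))
E
```

```text
t 4.75 TCP pack [19.  -0.1 86.3] turn [-0.    0.01 -0.  ] F [-0.1  0.1 -0. ]
-> [20.  0. 86.] units [-0.02  0.01 -0.  ]
scene [([77, 103, 32, 16, 273], [202.3, 190.2]), ([60, 161, 33, 13, 158], [186.1, 247.6])]
side [([250, 20, 10, 31, 192], [455.6, 217.6]), ([122, 93, 45, 55, 934], [345.6, 299.6]), ([191, 115, 21, 32, 210], [400.9, 310.7])]
```

View pics/c2.png

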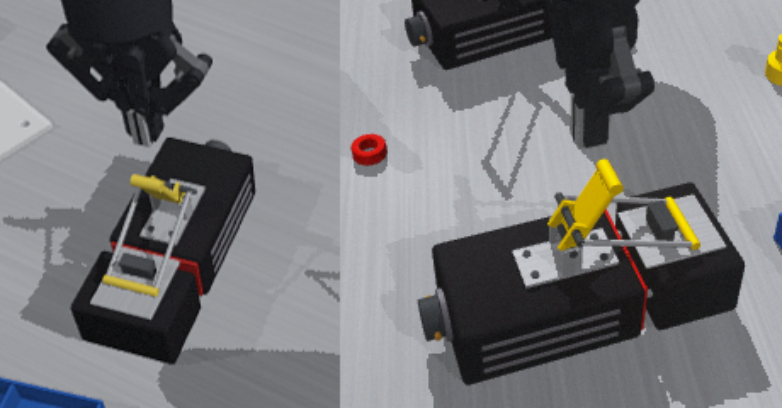

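```bash
python3 - <<'E'
from h import *
S=calibration("scene");D=calibration("side")
X,e=tri(S,(186.1,247.6),D,(400.9,310.7));print(L(X),X,e)
X,e=tri(S,(196.6,187.6),D,(359.5,284));print("tip",L(X))
plan(W(70,0,110),W(70,0,40),W(45,0,40))
E
```

```text
[ 94.   -0.1 -18.1] [ 645.28626493 -175.82647042   60.9113658 ] 0.729775408959228
tip [34.2  0.4 47.6]
t 4.85 TCP pack [19.  -0.1 86.3] turn [0.   0.01 0.  ] F [-0.8  0.1  0.2]
-> [ 70.  -0. 110.] units [-1.27 -0.59 -0.  ]
-> [70. -0. 40.] units [ 0.    1.75 -0.  ]
-> [45. -0. 40.] units [ 0.62 -0.    0.  ]
```

Emit:
{"method": "apply_moves", "body": {"targets": [[-0.65, 0, 0, 0, 0, 0], [-0.65, 0, 0, 0, 0, 0], [0, 0.5, 0, 0, 0, 0], [0, 0.5, 0, 0, 0, 0], [0.2, 0, 0, 0, 0, 0], [0.2, 0, 0, 0, 0, 0], [0.2, 0, 0, 0, 0, 0], [0.15, 0, 0, 0, 0, 0], [0.15, 0, 0, 0, 0, 0], [0.15, 0, 0, 0, 0, 0], [0.15, 0, 0, 0, 0, 0], [0.1, 0, 0, 0, 0, 0]]}}

```text
clock: 6.35
eef_pos: [571.5, -190.1, 125.3]
tool_rot: [-1.571, 0.0, -2.951]
force: [0.9, -0.1, 0.3]
width: -0.0
```

```bash
python3 - <<'E'
from h import *
plan(W(1,0,45),W(-14,0,39),W(-23,0,31),W(-30,0,21),W(-34,0,10))
a=get_image("scene")[80:320,110:310];b=get_image("side")[180:420,200:460]
cv2.imwrite("pics/c3.png",cv2.resize(np.hstack([a,b])[:,:,::-1],None,fx=1.7,fy=1.7))
E
```

```text
t 6.35 TCP pack [18.8 -0.1 46.3] turn [ 0.    0.01 -0.  ] F [ 0.9 -0.1  0.3]
-> [ 1. -0. 45.] units [ 0.44  0.03 -0.  ]
-> [-14.  -0.  39.] units [0.38 0.15 0.  ]
-> [-23.   0.  31.] units [ 0.23  0.2  -0.  ]
-> [-30.   0.  21.] units [0.17 0.25 0.  ]
-> [-34.  -0.  10.] units [0.1  0.28 0.  ]
```

View pics/c3.png

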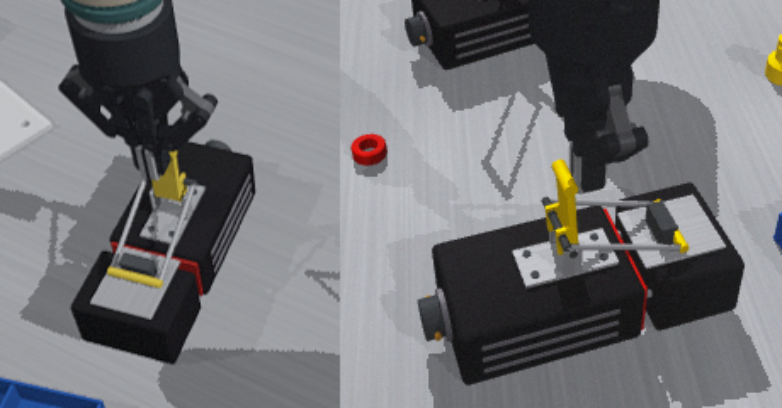

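The lever is now roughly upright, and the bar has been drawn up to the post and is still behind it. I'll continue along the arc.

Emit:
{"method": "apply_moves", "body": {"targets": [[0.15, 0.01, 0, 0, 0, 0], [0.15, 0.01, 0, 0, 0, 0], [0.14, 0.01, 0, 0, 0, 0], [0.13, 0.05, 0, 0, 0, 0], [0.13, 0.05, 0, 0, 0, 0], [0.12, 0.05, 0, 0, 0, 0], [0.12, 0.1, 0, 0, 0, 0], [0.11, 0.1, 0, 0, 0, 0], [0.09, 0.12, 0, 0, 0, 0], [0.08, 0.13, 0, 0, 0, 0], [0, 0, 0, 0, 0, 0]]}}

```text
clock: 7.82
eef_pos: [522.7, -199.3, 99.4]
tool_rot: [-1.572, -0.002, -2.951]
force: [0.2, 0.1, -0.2]
width: -0.1
```

```bash
python3 - <<'E'
from h import *
plan(W(-34,0,10))
a=get_image("scene")[80:320,110:310];b=get_image("side")[180:420,200:460]
cv2.imwrite("pics/c4.png",cv2.resize(np.hstack([a,b])[:,:,::-1],None,fx=1.7,fy=1.7))
E
```

```text
t 7.83 TCP pack [-30.8   0.   20.4] turn [0.01 0.   0.01] F [ 0.2  0.1 -0.2]
-> [-34.  -0.  10.] units [0.08 0.26 0.  ]
```

View pics/c4.png

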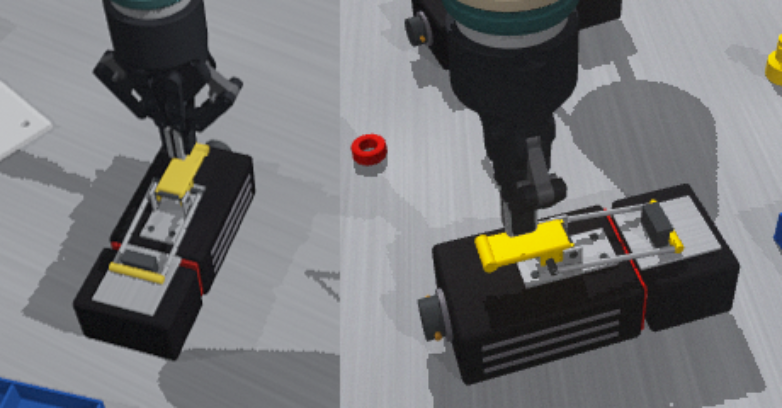

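The lever has snapped flat by itself: no force on the tool, the bar is under the hook and the cap is drawn in. I'll retreat straight up and clear, then check.

Emit:
{"method": "apply_moves", "body": {"targets": [[0, -0.5, 0, 0, 0, 0], [0, -0.9, 0, 0, 0, 0], [0, -0.9, 0, 0, 0, 0], [0, -0.9, 0, 0, 0, 0], [0.8, -0.5, 0, 0, 0, 0], [0.8, 0, 0, 0, 0, 0], [0.8, 0, 0, 0, 0, 0], [0, 0, 0, 0, 0, 0], [0, 0, 0, 0, 0, 0]]}}

```text
clock: 9.05
eef_pos: [430.5, -217.4, 248.5]
tool_rot: [-1.57, 0.001, -2.95]
force: [1.0, 0.7, -0.1]
width: 0.2
```

```bash
python3 - <<'E'
from h import *
plan()
S=calibration("scene");D=calibration("side")
A=get_image("scene");B=get_image("side")
a=A[130:310,130:290];b=B[230:410,220:460]
for n,i,o in(("scene",A,0),("side",B,0)):
    k,l,st,ce=cv2.connectedComponentsWithStats(yellow(i))
    print(n,[(st[j].tolist(),ce[j].round(1).tolist()) for j in range(1,k) if st[j,4]>15 and 130<ce[j][0]<440 and 130<ce[j][1]<400])
    r=cv2.inRange(i,(120,0,0),(255,60,60));r0=cv2.inRange(cv2.imread(f"pics/{n}0.png")[:,:,::-1].copy(),(120,0,0),(255,60,60))
    x,y,w,h=(430,195,70,110) if n=="scene" else (250,100,70,70)
    print(n,"red diff px",int((r[y:y+h,x:x+w]!=r0[y:y+h,x:x+w]).sum()),"of",int((r0[y:y+h,x:x+w]>0).sum()))
cv2.imwrite("pics/c5.png",cv2.resize(np.hstack([a,b])[:,:,::-1],None,fx=2,fy=2,interpolation=cv2.INTER_CUBIC))
E
```

```text
t 9.05 TCP pack [-124.9   -0.3  169.5] turn [-0.    0.01 -0.01] F [ 1.   0.7 -0.1]
scene [([201, 162, 33, 35, 587], [217.2, 178.6]), ([174, 234, 33, 13, 183], [189.9, 239.9])]
scene red diff px 4 of 302
side [([279, 309, 59, 32, 1112], [307.5, 323.9]), ([393, 315, 9, 14, 74], [397.1, 322.1])]
side red diff px 47 of 258
```

View pics/c5.png

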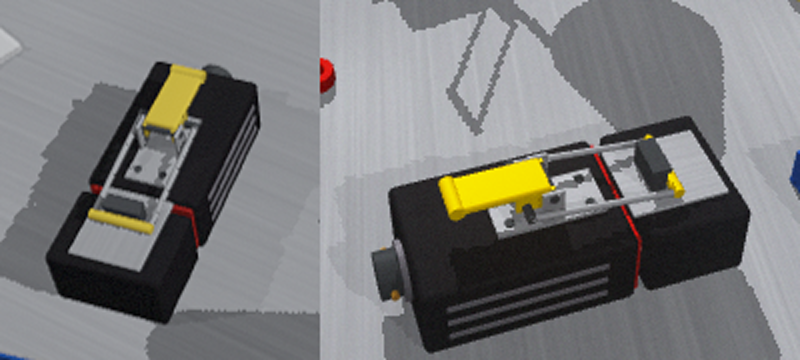

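```bash
python3 - <<'E'
from h import *
S=calibration("scene");D=calibration("side")
X,e=tri(S,(130+188/2,130+70/2),D,(220+(452-320)/2,230+196/2));print("tip tri",L(X),e)
X,e=tri(S,(217.2,178.6),D,(307.5,323.9));print("lever centroid",L(X),e)
for z in(3,12): print("pred tip side z'",z,proj(D,W(-57,0,z)).round(1),"scene",proj(S,W(-57,0,z)).round(1))
X=onz(S,(189.9,239.9),62);print("bar@z62",L(X))
E
```

```text
tip tri [-56.2   0.3   3.8] 2.9878083904250494
lever centroid [-29.3   0.1   1. ] 1.4506487837096087
pred tip side z' 3 [284.3 328.2] scene [223.3 165.5]
pred tip side z' 12 [283.9 323. ] scene [222.7 161.5]
bar@z62 [ 79.9   0.2 -17. ]
```

The lever tip is about 4 mm above the pivot line, which means flat. The bar is 80 mm along the pack at seat height, and the arm is clear, so I'm handing in.

```bash
python3 -c "
from cell import *
print(finish_job(), read_state()['clock'])"
```

```text
the job is handed in; nothing more can be done
the job is handed in; nothing more can be done
```

The yellow latch is closed. With the closed fingers I pushed the wire loop past upright and its bar fell behind the hook. I then pushed the yellow lever over its dead point, and it snapped flat on its own. I raised the arm clear and handed the job in at about 9 s of the 38 s allowed.

**Last checks:**
- **Lever:** its tip measured about 4 mm above the pivot line and 56 mm behind it, so it lies flat, with an estimated angle under 0.05 rad.
- **Bar:** it is under the hook, 80 mm from the pivot and at seat height by the scene camera alone.
- **Cap:** the last picture shows it drawn in, but I did not measure the gap in mm.
- **Red latch:** its red pixels barely changed in the scene view, 4 of 302. The side view disagreed, with 47 of 258 differing. I put that down to the arm covering part of the view, but did not check it.

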